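# Reset and restart the tripped pottery wheel

### The arm

A 7-joint arm with a two-finger parallel gripper is mounted at the origin on the work surface. World frame = base frame: x ahead of the robot, y to its left, z up, the work surface at z = 0. Lengths are in mm, angles in rad, forces in N, time in s.
With the tool pointing down it reaches from about 400 to 850 mm from the base axis. Payload 10.4 kg.
Tool frame: the origin (TCP) lies at the very end of the fingers, on their centre line; the grasp point (between the pads) lies 19 mm behind it; z points along the fingers, y is the direction in which the jaws open and shut (so a half turn about z gives the same grasp; the last joint's range is limited). The gripper opens to 87 mm and grips with 3 to 60 N. Pads are 19 mm wide; open, the fingers measure 117 mm over their backs; the gripper's body (75 mm by 190 mm) begins 51 mm behind the grasp point.
Start: joints at [-1.211, 0.332, -0.065, 1.46, 0.022, 1.35, -0.088], TCP at [233.439, 579.794, 202.076] pointing down, gripper open.
Joint ranges: [-2.6, 2.6], [-0.5, 2.12], [-1.47, 1.34], [0.16, 2.42], [-1.27, 4.41], [0.06, 2.06], [-2.6, 2.6]. Speed limits (rad/s): [2.22, 2.22, 2.79, 2.79, 3.14, 3.14, 3.14].

### API

Orientations are given as a unit quaternion [x, y, z, w].
In Python, from bench import arm gives the robot as it stands.
- The arm moves only by the tool arm_command, never from a script. Its argument "motion" is one flat list of numbers, 6 for each row, row after row: the shift along the tool's x, y, z in m, then the turn, a rotation vector about the tool's x, y, z in rad. In form: [dx, dy, dz, wx, wy, wz, dx, dy, dz, wx, wy, wz, ...]. A call has 1 to 12 rows; each row is the pose to reach, as a shift and turn from the pose commanded when the call began, along the tool's axes at that moment; what a row does not reach only later rows make up. A row lasts 1/10 s, in which the tool goes at most 50 mm and 8.59 degrees, less where a joint would pass 70% of its speed; a pose out of reach is approached as far as the arm can. A call with a gripper value outside its range is refused whole. "jaw" is the closure, from 0 (fully open) to 1 (shut), set as the call begins (left out, the last holds). The fingers move at their own pace and stop on an object; "force" is the grip in N (left out, the last holds). Time passes only in rows, so rows that repeat a pose let the fingers close. It gives the time, the measured TCP pose, the force and the opening at its end, in the units of the state.
- arm.read_state(): the state, without advancing time (a new reading comes with each control period).
- arm.capture(name): name is "side" or "top" or "wrist"; returns a dict with "color" (480x640x3 uint8, red, green, blue), "fx", "fy", "cx", "cy" (pixels), "eye" and "rotation" of the camera in the world; the wrist camera has in their place "tool_from_camera" (4x4, takes a point from camera to tool coordinates, whose origin is the TCP and whose axes are the flange's). Camera axes: x right, y up, looking along -z (the intrinsics and any distortion apply to the point x, -y, -z); pixel columns grow to the right and rows downward; lengths in mm; the calibration is good to about 2 mm. A picture is of the moment at which its call begins: read the wrist's pose just before it. There is no depth.
- arm.hand_in(): hands the job in, once; it reports no verdict.
The state is a dict: "time": time; "q": joint angles; "joint_velocities": joint speeds; "tau": joint torques, N m; "tcp_pos": TCP position; "eef_rot": TCP orientation; "force": force on the tool from outside, world axes, zero at the start; "wrist_torque": the same for the moment, N m; "gripper_width": finger opening in mm.
Only numpy, scipy, OpenCV 4.12 (cv2) and the standard library are available. Lean on these libraries where they do the work, as an engineer would, in place of code of your own. Each camera call takes 0.05 s, during which the arm holds its last target. There are 200 camera calls.

### The job

The pottery wheel has tripped. On the control box with two round keys, press both keys together, one fingertip on each, fully down and hold them down for at least two seconds, then let both come up; after that press the single round key on the other box fully down and let go, to start the wheel. Leave the square stop key alone, do not shift or lift the boxes, and leave the cup, the wooden rib and the jar where they stand.

Things in the scene. Friction and masses are not known exactly. Their poses are not given: they have to be found in the camera images.
- reset_box: Reset box: grey metal box on rubber feet, 110 mm (x) by 170 mm (y), flat top face 45 mm above the table, about 1 kg, standing loose; origin at the centre of its underside on the table, z up, y along its long side and its row of two keys. It carries the two round reset keys, centres 64 mm apart at y = +32 mm and -32 mm, x = 0.
- reset_a_top (a point): centre of the top of the reset key at the box's +y side; moves down with the cap. The cap is black plastic, round, 28 mm across, and stands on a steel collar (44 mm across, 12 mm high); cap top 69 mm above the table at rest, 24 mm above the box's top face, 12 mm above the collar. Spring return; vertical travel 8 mm; starts to move at about 1.2 N, fully down at about 4 N.
- reset_b_top (a point): centre of the top of the reset key at the box's -y side, like the other. The cap is black plastic, round, 28 mm across, and stands on a steel collar (44 mm across, 12 mm high); cap top 69 mm above the table at rest, 24 mm above the box's top face, 12 mm above the collar. Spring return; vertical travel 8 mm; starts to move at about 1.2 N, fully down at about 4 N.
- start_box: Start box: grey metal box on rubber feet, 110 mm (x) by 170 mm (y), flat top face 45 mm above the table, about 1 kg, standing loose; origin at the centre of its underside on the table, z up, y along its long side and its row of two keys. It carries one round start key at y = -42 mm and one square stop key at y = +42 mm, x = 0.
- start_top (a point): centre of the top of the round start key. The cap is black plastic, round, 28 mm across, and stands on a steel collar (44 mm across, 12 mm high); cap top 69 mm above the table at rest, 24 mm above the box's top face, 12 mm above the collar. Spring return; vertical travel 8 mm; starts to move at about 1.2 N, fully down at about 4 N.
- stop_top (a point): centre of the top of the square stop key, not to be pressed. The cap is black plastic, 28 mm square, and stands on a steel collar (44 mm square, 12 mm high); cap top 69 mm above the table at rest, 24 mm above the box's top face, 12 mm above the collar. Spring return; vertical travel 8 mm; starts to move at about 1.2 N, fully down at about 4 N.
- reset_a (a joint): travel of the +y reset key in m: 0 up, 0.008 fully down, springs back by itself; counts as pressed down beyond 0.006
- reset_b (a joint): travel of the -y reset key in m: 0 up, 0.008 fully down, springs back by itself; counts as pressed down beyond 0.006
- start (a joint): travel of the round start key in m: 0 up, 0.008 fully down, springs back by itself; counts as pressed down beyond 0.006
- stop (a joint): travel of the square stop key in m: 0 up, 0.008 fully down
- cup: bystander: terracotta cup, 60 mm across, 75 mm high, standing between the boxes; origin at the centre of its foot
- rib: bystander: flat wooden throwing rib lying on the table, 106 x 36 x 10 mm, long along its x; origin at the centre of its underside
- jar: bystander: white lidded jar, 56 mm across, 85 mm high; origin at the centre of its foot
Mind the look-alikes: they are no part of the job. Leave any red look-alike of the reset_box alone. Leave any purple look-alike of the start_box alone.

How it is judged (in metres and radians):
On the way, in this order (a step that is already met when the one before it is completed fails the run):
1. both reset keys held fully down together for two seconds (value of joint each of reset_a, reset_b above 0.006 m), for 2 s.
2. both reset keys let up again (value of joint each of reset_a, reset_b below 0.002 m), for 0.05 s.
3. the round start key pressed fully down (value of joint start above 0.006 m), for 0.05 s.
At the end, for the whole second after the job is handed in: The wheel has been reset (both keys beyond 6 mm of 8 mm travel together for 2 s, then released) and started (round start key beyond 6 mm, afterwards); all four keys are up again (within 2 mm), the boxes are within 15 mm of where they stood, and cup, rib and jar are within 20 mm and upright (all of step 2 and value of joint each of start, stop below 0.002 m and distance of each of reset_box, start_box from where it was at the start of the episode below 0.015 m and distance of each of cup, rib, jar from where it was at the start of the episode below 0.02 m and angle between each of reset_box, start_box, cup, rib, jar's own z axis and vertical below 0.15 rad); the robot touches nothing.
It fails at once if one reset key is pressed fully down while the other is not pressed (not together) ((value of joint reset_a above 0.0065 m and value of joint reset_b below 0.001 m) or (value of joint reset_b above 0.0065 m and value of joint reset_a below 0.001 m)).
It fails at once if the square stop key is pressed (value of joint stop above 0.003 m).
It fails at once if the start key is pressed while a reset key is down (value of joint start above 0.004 m and value of joint any of reset_a, reset_b above 0.004 m).
It fails at once if a control box is shifted, lifted or tipped (distance of any of reset_box, start_box from where it was at the start of the episode above 0.015 m or angle between any of reset_box, start_box's own z axis and vertical above 0.15 rad).
It fails at once if the cup, rib or jar is moved, lifted or knocked over (distance of any of cup, rib, jar from where it was at the start of the episode above 0.02 m or angle between any of cup, rib, jar's own z axis and vertical above 0.3 rad).
It also fails if it takes over 48 s, if anything falls off the work surface, if the arm or the gripper's body presses on something with over 40 N, if the wrist force passes 120 N, or if a joint passes its speed limit or range.

## Working session

There is one attempt and no reset: what is moved stays moved. The work goes in short steps, Python scripts to look and compute and a tool call to move; the robot and the scene stay as the last step left them, time stands still between calls to the robot, and variables do not carry over. Pictures are saved under pics/ and viewed, about 8 in all and at most 12, crops included, and the job is handed in when it is done.

Besides the shell and the picture viewer there is one more tool, called after "Call:" by a JSON object that holds its "fn" and its "kwargs", one argument or row to a line. arm_command: Moves the arm, as the interface text tells. Its arguments: {"type":"object","properties":{"motion":{"type":"array","items":{"type":"number"}},"jaw":{"type":"number"},"force":{"type":"number"}},"required":["motion"]}

```bash
mkdir -p pics; cat > h.py <<'E'
import numpy as np,cv2
from bench import arm
def ray(c,u,v):
    d=np.array([(u-c['cx'])/c['fx'],-(v-c['cy'])/c['fy'],-1.0]); return np.array(c['eye']),np.array(c['rotation'])@d
def at(c,u,v,z):
    e,d=ray(c,u,v); return e+d*(z-e[2])/d[2]
def proj(c,p):
    q=np.array(c['rotation']).T@(np.array(p)-np.array(c['eye'])); return c['cx']+c['fx']*q[0]/-q[2], c['cy']-c['fy']*q[1]/-q[2]
E
python3 - <<'E'
from h import *
import pickle
for n in ['top','side']:
    c=arm.capture(n); pickle.dump(c,open(n+'.pkl','wb')); cv2.imwrite(f'pics/{n}.png',c['color'][...,::-1]); print(n,{k:v for k,v in c.items() if k!='color'})
print(arm.read_state())
E
```

```text
top {'fx': 575.9238948751732, 'fy': 575.9238948751732, 'cx': 320.3273218862522, 'cy': 236.26661029377462, 'eye': array([ 401.37185784,    7.20320414, 1173.07683725]), 'rotation': array([ 0.04063881, -0.05037314, -0.69640935,  0.71472027])}
side {'fx': 544.8352508857016, 'fy': 544.8352508857016, 'cx': 311.4318620086344, 'cy': 239.35309272687056, 'eye': array([  24.22908468, -672.75429578,  589.07415651]), 'rotation': array([ 0.4693959 , -0.14751425, -0.26344151,  0.82976238])}
{'time': 0.1, 'q': array([-1.21056334,  0.33280056, -0.06469825,  1.46085049,  0.02159029,
        1.34990244, -0.08851755]), 'joint_velocities': array([ 0.00028827,  0.00057622, -0.00039992, -0.00071416, -0.00117647,
       -0.00171505,  0.00028717]), 'tau': array([ 2.28659475e-03, -6.24542284e+01,  2.52284965e-02, -3.90718102e+01,
       -6.13775477e-02,  3.65936011e-02,  8.74356289e-06]), 'tcp_pos': array([233.33207699, 579.41113157, 201.34184205]), 'eef_rot': array([ 1.90250783e-01,  9.81735320e-01, -6.25537955e-04, -9.65489942e-05]), 'force': array([-0.15863719,  0.31258007, -0.76135101]), 'wrist_torque': array([ 0.00227959, -0.03157312,  0.00334675]), 'gripper_width': 86.94994018274667}
```

View pics/top.png

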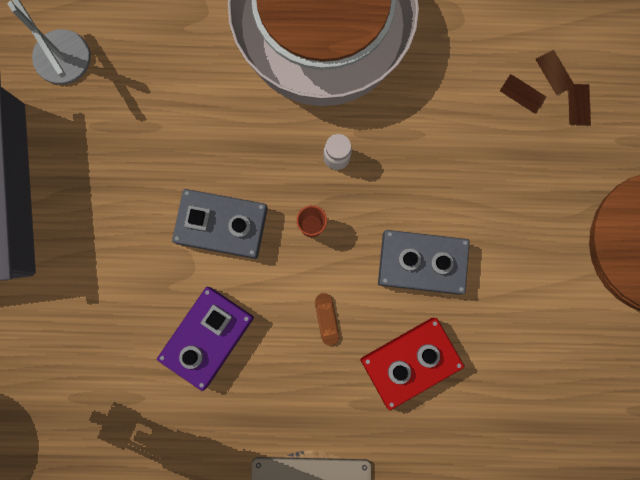

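View pics/side.png

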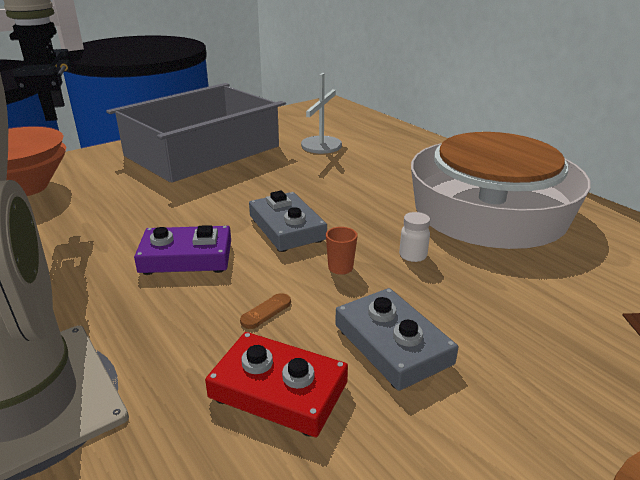

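```bash
sed -i "s/np.array(c\['rotation'\])/R(c)/g" h.py; cat >> h.py <<'E'
from scipy.spatial.transform import Rotation as Ro
def R(c): return Ro.from_quat(c['rotation']).as_matrix()
E
python3 - <<'E'
from h import *
import pickle
t=pickle.load(open('top.pkl','rb'));s=pickle.load(open('side.pkl','rb'))
def crop(c,x,y,w,h,k): return cv2.resize(c['color'][y:y+h,x:x+w,::-1],None,fx=k,fy=k,interpolation=cv2.INTER_CUBIC)
a=crop(t,170,185,100,75,4);b=crop(t,375,225,100,75,4);d=crop(s,245,180,100,75,4);e=crop(s,345,290,100,75,4)
cv2.imwrite('pics/crop.png',np.vstack([np.hstack([a,b]),np.hstack([d,e])]))
for n,p,q in [('a',(410,259),(382,304)),('b',(443,263),(408,327)),('start',(239,225),(294,213)),('stop',(197,217),(279,198))]:
    print(n,at(t,*p,69),at(s,*q,69))
E
```

```text
a [ 505.04130489 -180.19168846   69.        ] [ 497.82995721 -187.19424223   69.        ]
b [ 498.98236679 -243.99467628   69.        ] [ 492.5566194  -250.08991806   69.        ]
start [562.28886307 151.5536699   69.        ] [551.00372476 138.68038837  69.        ]
stop [575.71571036 233.30619017  69.        ] [562.1658361  212.92696432  69.        ]
```

View pics/crop.png

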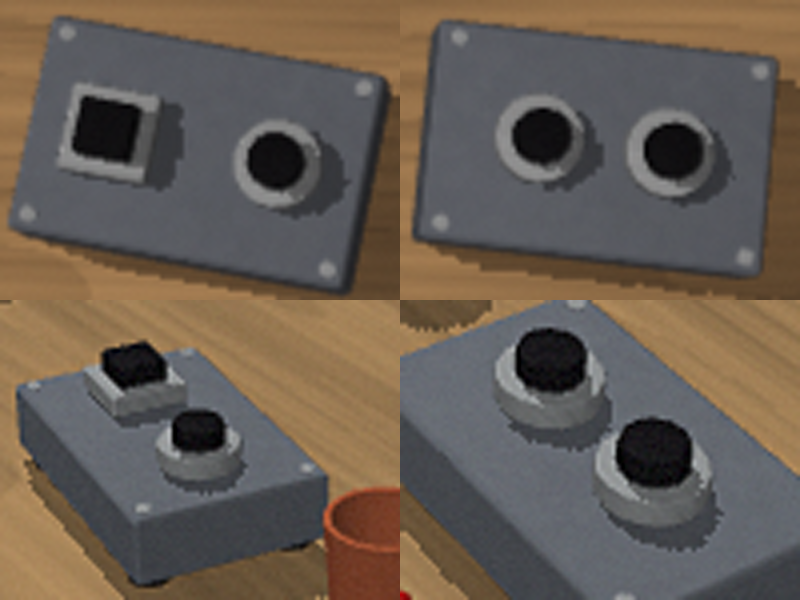

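```bash
python3 - <<'E'
from h import *
import pickle
t=pickle.load(open('top.pkl','rb'));s=pickle.load(open('side.pkl','rb'))
P={}
for n,p,q in [('a',(410.4,258.6),(383,301)),('b',(443.2,262.8),(408.5,324.5)),('start',(239,224.8),(294.7,210)),('stop',(196.4,216.8),(278.5,194))]:
    x,y=at(t,*p,69),at(s,*q,69); P[n]=(x+y)/2
    print(n,x,y)
for u,v in [('a','b'),('stop','start')]:
    d=P[u]-P[v]; print(np.linalg.norm(d),np.degrees(np.arctan2(-d[0],d[1])),(P[u]+P[v])/2)
st=arm.read_state(); M=Ro.from_quat(st['eef_rot']).as_matrix(); print(M)
E
```

```text
a [ 505.83561316 -180.96085526   69.        ] [ 504.13874727 -182.39388883   69.        ]
b [ 499.37919372 -244.38243855   69.        ] [ 497.08327174 -246.41488442   69.        ]
start [562.67955724 151.57049289  69.        ] [559.2769032  148.57146549  69.        ]
stop [576.07546306 234.48368272  69.        ] [571.47133723 229.69991463  69.        ]
64.07843283306458 -6.052083601122835 [ 501.60920647 -213.53801676   69.        ]
83.01283757882513 -8.866622907632223 [567.37581518 191.08138893  69.        ]
[[-9.27609260e-01  3.73551707e-01 -4.27589287e-04]
 [ 3.73551948e-01  9.27608496e-01 -1.19148837e-03]
 [-4.84470566e-05 -1.26496245e-03 -9.99999199e-01]]
```

Call:
{"fn": "arm_command", "kwargs": {
  "motion": [-0.03,-0.02,0,0,0,0,-0.06,-0.04,0,0,0,-0.03,-0.1,-0.07,0,0,0,-0.06,-0.14,-0.1,0,0,0,-0.1,-0.18,-0.13,0,0,0,-0.14,-0.22,-0.155,0,0,0,-0.18,-0.26,-0.18,0,0,0,-0.21,-0.3,-0.21,0,0,0,-0.24,-0.33,-0.23,0,0,0,-0.26,-0.355,-0.25,0,0,0,-0.277,-0.37,-0.26,0,0,0,-0.277,-0.37,-0.26,0,0,0,-0.277],
  "jaw": 0.437
}}

```text
time: 1.3
tcp_pos: [480.8, 197.4, 201.8]
eef_rot: [0.055, 0.998, -0.0, 0.0]
force: [0.2, 0.5, 0.0]
gripper_width: 49.2
```

```bash
cat >> h.py <<'E'
def go(x,y,z,ang):
    """tool-frame shift to world target mm; ang = deg of tool y from +y toward +x"""
    st=arm.read_state(); M=Ro.from_quat(st['eef_rot']); 
    a=np.radians(ang); Y=np.array([np.sin(a),np.cos(a),0]);Z=np.array([0,0,-1.]);T=Ro.from_matrix(np.c_[np.cross(Y,Z),Y,Z])
    print('t',st['time'],st['tcp_pos'].round(1),'F',st['force'].round(2),'w',round(st['gripper_width'],1))
    print('shift m',M.inv().apply((np.array([x,y,z])-st['tcp_pos'])/1000).round(4),'rot',(M.inv()*T).as_rotvec().round(4))
E
python3 -c "
from h import *
go(501.9,-213.3,120,6.05)"
```

```text
t 1.3 [480.8 197.4 201.8] F [0.23 0.47 0.02] w 49.2
shift m [-0.0663 -0.4058  0.0822] rot [-0.0009  0.0001 -0.0049]
```

Call:
{"fn": "arm_command", "kwargs": {
  "motion": [-0.004,-0.025,0,0,0,0,-0.01,-0.065,0,0,0,0,-0.018,-0.11,0,0,0,0,-0.026,-0.155,0,0,0,0,-0.034,-0.2,0,0,0,-0.005,-0.042,-0.245,0,0,0,-0.005,-0.049,-0.29,0,0,0,-0.005,-0.056,-0.335,0.01,0,0,-0.005,-0.062,-0.375,0.03,0,0,-0.005,-0.066,-0.4,0.055,0,0,-0.005,-0.066,-0.406,0.08,0,0,-0.005,-0.066,-0.406,0.082,0,0,-0.005]
}}

```text
time: 2.5
tcp_pos: [500.3, -209.8, 117.0]
eef_rot: [0.051, 0.999, 0.0, -0.003]
force: [0.6, 0.7, 0.3]
gripper_width: 48.7
```

```bash
python3 -c "
from h import *
go(501.9,-213.3,85,6.05)
k=lambda n,x,y,w,h,f:cv2.resize(arm.capture(n)['color'][y:y+h,x:x+w,::-1],(400,400),interpolation=cv2.INTER_CUBIC)
w=cv2.resize(arm.capture('wrist')['color'][...,::-1],(400,300))
s=arm.capture('side');cs=cv2.resize(s['color'][230:380,320:520,::-1],(400,300),interpolation=cv2.INTER_CUBIC)
cv2.imwrite('pics/n1.png',np.hstack([w,cs]))
for n in 'ab': pass
go(501.9,-213.3,85,6.05)"
```

```text
t 2.5 [ 500.3 -209.8  117. ] F [0.56 0.66 0.25] w 48.7
shift m [-0.0021 -0.0033  0.032 ] rot [ 0.0004 -0.0054  0.0037]
t 2.6 [ 502.4 -208.9  119.9] F [ 0.32 -0.16  0.67] w 49.1
shift m [ 0.     -0.0045  0.0349] rot [ 0.0006 -0.0013  0.006 ]
```

View pics/n1.png

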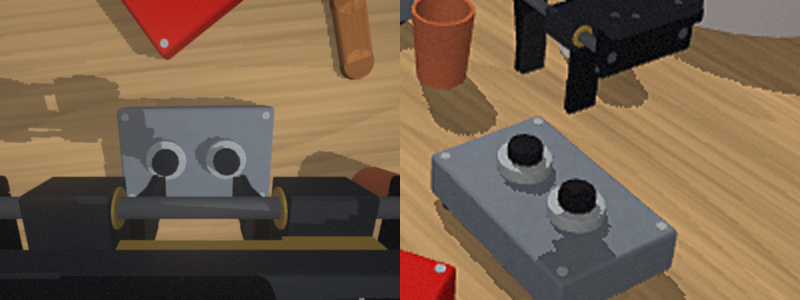

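Call:
{"fn": "arm_command", "kwargs": {
  "motion": [0,-0.003,0.01,0,0,0,0,-0.004,0.025,0,0,0.003,0,-0.004,0.038,0,0,0.006,0,-0.004,0.038,0,0,0.006,0,-0.004,0.038,0,0,0.006,0,-0.004,0.038,0,0,0.006]
}}

```text
time: 3.2
tcp_pos: [502.2, -214.3, 82.4]
eef_rot: [0.053, 0.999, -0.0, 0.0]
force: [0.7, -0.3, 0.6]
gripper_width: 48.9
```

```bash
python3 -c "
from h import *
go(501.9,-213.3,69,6.05)
st=arm.read_state();c=arm.capture('wrist');w=c['color'][...,::-1]
T=c['tool_from_camera'];M=Ro.from_quat(st['eef_rot']).as_matrix()
for p in [(504.98,-181.7),(498.2,-245.4)]:
    q=np.linalg.inv(T)@np.r_[M.T@(np.array([*p,69])-st['tcp_pos']),1]
    u=c['cx']+c['fx']*q[0]/-q[2];v=c['cy']-c['fy']*q[1]/-q[2];print(u,v)
s=arm.capture('side');cs=cv2.resize(s['color'][230:380,320:520,::-1],(533,400),interpolation=cv2.INTER_CUBIC)
w=cv2.resize(w,(533,400));cv2.imwrite('pics/n2.png',np.hstack([w,cs])[:, :])
cv2.imwrite('pics/n2.png',cv2.resize(np.hstack([w,cs]),(800,300)))
"
```

```text
t 3.2 [ 502.2 -214.3   82.4] F [ 0.73 -0.27  0.59] w 48.9
shift m [0.0004 0.001  0.0134] rot [-0.      0.0005 -0.0012]
377.99550759769096 274.9918525153767
260.9554515961979 275.0730312969876
```

View pics/n2.png

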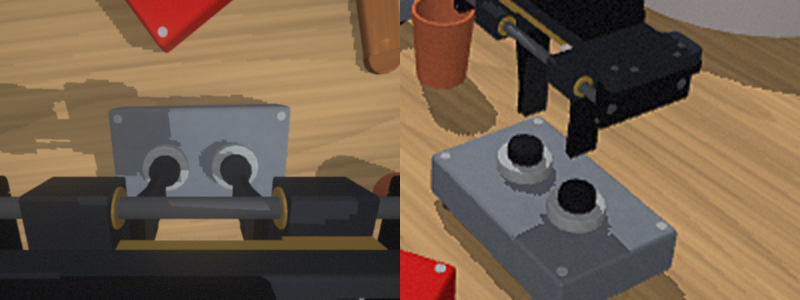

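```bash
python3 -c "
from h import *
import pickle
s=pickle.load(open('side.pkl','rb'))
u=np.array([.105,.994,0]);x=np.array([.994,-.105,0])
for sg in (1,-1):
  c=np.array([502.2,-214.3,82.4])+32*sg*u
  print([tuple(np.round(proj(s,c+i*9.5*x+j*7.5*u),1)) for i,j in [(0,0),(1,1),(1,-1),(-1,-1),(-1,1)]])
for p in [(386,287.5),(410,307.5)]: print(at(s,*p,82.4))
st=arm.read_state();c=arm.capture('wrist')
x0,y0,w,h=200,220,240,180
cv2.imwrite('pics/n3.png',np.hstack([cv2.resize(c['color'][y0:y0+h,x0:x0+w,::-1],(400,300)),cv2.resize(arm.capture('side')['color'][265:340,360:460,::-1],(400,300),interpolation=cv2.INTER_CUBIC)]))
T=c['tool_from_camera'];print(T.round(2))
for p in [(0,32,0),(0,-32,0),(-9.5,32,0),(9.5,32,0)]:
    q=np.linalg.inv(T)@np.r_[p,1];print(p,c['cx']+c['fx']*q[0]/-q[2],c['cy']-c['fy']*q[1]/-q[2])
"
```

```text
[(np.float64(384.3), np.float64(293.8)), (np.float64(386.5), np.float64(289.5)), (np.float64(392.2), np.float64(294.5)), (np.float64(382.1), np.float64(298.2)), (np.float64(376.4), np.float64(293.1))]
[(np.float64(410.1), np.float64(316.8)), (np.float64(412.0), np.float64(312.0)), (np.float64(418.5), np.float64(317.6)), (np.float64(408.0), np.float64(321.8)), (np.float64(401.7), np.float64(316.0))]
[ 518.72154994 -171.69906366   82.4       ]
[ 514.05151673 -230.21892551   82.4       ]
[[ 0.0000e+00  9.7000e-01  2.6000e-01  7.0410e+01]
 [ 1.0000e+00 -0.0000e+00 -0.0000e+00 -8.0000e-02]
 [-0.0000e+00  2.6000e-01 -9.7000e-01 -1.8317e+02]
 [ 0.0000e+00  0.0000e+00  0.0000e+00  1.0000e+00]]
(0, 32, 0) 380.4410944271787 285.03791540752303
(0, -32, 0) 255.86434765090047 285.0412822180704
(-9.5, 32, 0) 379.6629035990286 302.17583078008835
(9.5, 32, 0) 381.2391557912854 267.46239584930856
```

View pics/n3.png

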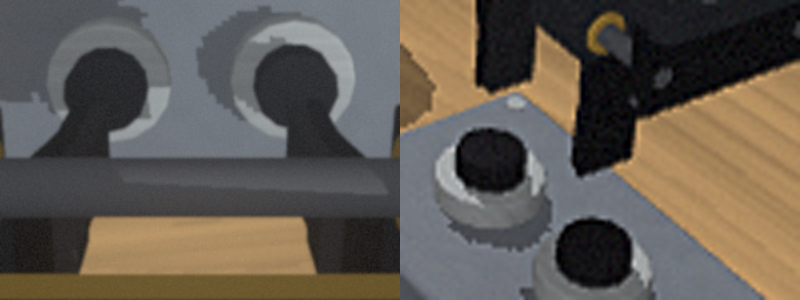

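```bash
python3 -c "
from h import *
c=arm.capture('wrist');s=arm.capture('side')['color']
g=lambda im:(np.clip(im/80.,0,1)**.5*255).astype(np.uint8)
cv2.imwrite('pics/n4.png',np.hstack([cv2.resize(g(c['color'][240:330,220:340,::-1]),(400,300)),cv2.resize(g(s[240:330,360:480,::-1]),(400,300),interpolation=cv2.INTER_CUBIC)]))
T=c['tool_from_camera']
for p in [(0,-32,-17),(15,-32,0),(-9.5,-39.5,0),(9.5,-39.5,0),(9.5,-24.5,0),(-9.5,-24.5,0)]:
    q=np.linalg.inv(T)@np.r_[p,1];u,v=c['cx']+c['fx']*q[0]/-q[2],c['cy']-c['fy']*q[1]/-q[2];print(p,(u-220)/.3,(v-240)/.3)
"
```

```text
(0, -32, -17) 100.5151705754156 193.59837702658524
(15, -32, 0) 115.34490903085063 56.9236908301563
(-9.5, -39.5, 0) 74.05415783002847 207.28090713644332
(9.5, -39.5, 0) 67.60791446826147 91.53840737838134
(9.5, -24.5, 0) 166.20043954073236 91.53913570258851
(-9.5, -24.5, 0) 170.19099495665975 207.27511318577893
```

View pics/n4.png

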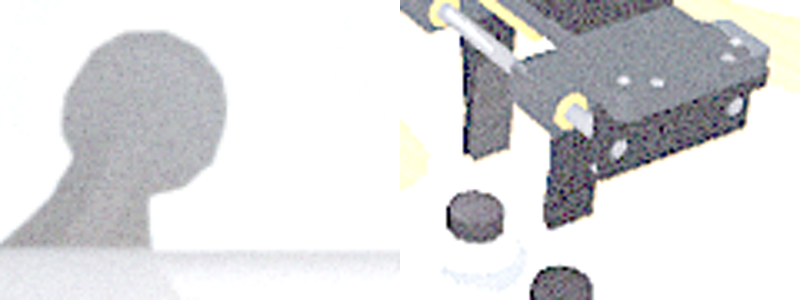

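```bash
python3 -c "
from h import *
import pickle
s=pickle.load(open('side.pkl','rb'))
p=np.array([502.,-246,82]);P=lambda q:np.array(proj(s,q))
J=np.array([P(p+e)-P(p) for e in np.eye(3)]).T;print(J.round(3))
print('xz',np.linalg.solve(J[:,[0,2]],[-2,-14.5]),'yz',np.linalg.solve(J[:,[1,2]],[-2,-14.5]))
c=arm.capture('wrist');T=c['tool_from_camera']
for z in (0,-10,-20,-30):
  for x in (-11,11):
    q=np.linalg.inv(T)@np.r_[x,-24.5,z,1];u,v=c['cx']+c['fx']*q[0]/-q[2],c['cy']-c['fy']*q[1]/-q[2];print(z,x,(u-220)/.3,(v-240)/.3)
im=np.clip((c['color'][240:330,220:340,::-1].astype(float)-5)*7,0,255)
im=cv2.bilateralFilter(im.astype(np.float32),7,60,5)
s2=np.clip((arm.capture('side')['color'][240:330,360:480,::-1].astype(float)-5)*5,0,255).astype(np.float32)
cv2.imwrite('pics/n5.png',np.hstack([cv2.resize(im,(400,300)),cv2.resize(s2,(400,300))]))
print(im[::4,45,1].round())
"
```

```text
[[ 0.498 -0.482  0.063]
 [-0.252 -0.355 -0.537]]
xz [-7.92260226 30.71778713] yz [ 7.07848101 22.31990748]
0 -11 170.4975308901902 216.1678683324512
0 11 165.8766657354414 82.15058323939654
-10 -11 162.4865863904455 243.8138756641856
-10 11 157.37140536763815 103.5714569020655
-20 -11 153.6095210288185 274.4488918073696
-20 11 147.9162883084109 127.3845865692249
-30 -11 143.71784374753287 308.5853638114251
-30 11 137.34278583470825 154.01441926882057
[255. 255. 254. 249. 251. 250. 251. 247. 243. 239. 247. 245. 242. 243.
 241. 254. 254. 253. 252. 255. 255. 255. 255.][ WARN:0@2.598] global loadsave.cpp:1063 imwrite_ Unsupported depth image for selected encoder is fallbacked to CV_8U.
```

Call:
{"fn": "arm_command", "kwargs": {
  "motion": [0,0.001,0.004,0,0,0,0,0.001,0.008,0,0,0,0,0.001,0.012,0,0,0,0,0.001,0.016,0,0,0,0,0.001,0.018,0,0,0,0,0.001,0.018,0,0,0]
}}

```text
time: 4.2
tcp_pos: [501.8, -213.2, 63.6]
eef_rot: [0.053, 0.999, 0.0, -0.0]
force: [-0.4, 0.8, -0.3]
gripper_width: 49.2
```

Call:
{"fn": "arm_command", "kwargs": {
  "motion": [0,0,0.003,0,0,0,0,0,0.006,0,0,0,0,0,0.009,0,0,0,0,0,0.009,0,0,0]
}}

```text
time: 4.6
tcp_pos: [501.7, -213.1, 54.5]
eef_rot: [0.053, 0.999, 0.0, -0.0]
force: [-0.6, 0.7, -0.3]
gripper_width: 48.9
```

```bash
python3 -c "
from h import *
go(501.9,-213.3,50,6.05)
s=arm.capture('side')['color'];c=arm.capture('wrist')['color']
g=lambda im:(np.clip(im/110.,0,1)**.6*255).astype(np.uint8)
cv2.imwrite('pics/n6.png',np.hstack([cv2.resize(g(c[220:340,240:400,::-1]),(400,300)),cv2.resize(g(s[265:340,355:455,::-1]),(400,300),interpolation=cv2.INTER_CUBIC)]))
"
```

```text
t 4.6 [ 501.7 -213.1   54.5] F [-0.61  0.74 -0.32] w 48.9
shift m [-0.0002 -0.0002  0.0045] rot [ 0.0002 -0.0008 -0.0012]
```

View pics/n6.png

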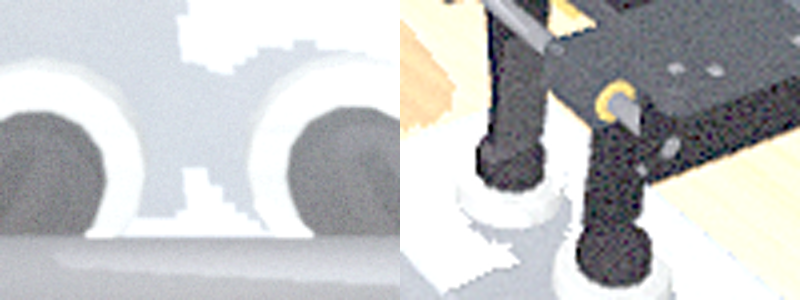

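Call:
{"fn": "arm_command", "kwargs": {
  "motion": [0,0,0.002,0,0,0,0,0,0.004,0,0,0,0,0,0.005,0,0,0,0,0,0.005,0,0,0]
}}

```text
time: 5.1
tcp_pos: [501.9, -213.2, 49.8]
eef_rot: [0.053, 0.999, 0.0, -0.0]
force: [-0.0, 0.3, 0.4]
gripper_width: 48.7
```

Call:
{"fn": "arm_command", "kwargs": {
  "motion": [0,0,0.002,0,0,0,0,0,0.003,0,0,0,0,0,0.003,0,0,0]
}}

```text
time: 5.4
tcp_pos: [502.2, -213.4, 47.1]
eef_rot: [0.053, 0.999, 0.0, 0.0]
force: [-1.3, 0.7, 2.7]
gripper_width: 48.8
```

Call:
{"fn": "arm_command", "kwargs": {
  "motion": [0,0,0.002,0,0,0,0,0,0.004,0,0,0,0,0,0.004,0,0,0]
}}

```text
time: 5.7
tcp_pos: [502.2, -213.3, 43.0]
eef_rot: [0.053, 0.999, 0.0, 0.0]
force: [-1.8, 0.1, 6.3]
gripper_width: 49.0
```

Call:
{"fn": "arm_command", "kwargs": {
  "motion": [0,0,0.002,0,0,0,0,0,0.003,0,0,0,0,0,0.003,0,0,0]
}}

```text
time: 6.0
tcp_pos: [502.3, -213.4, 40.9]
eef_rot: [0.053, 0.999, 0.0, 0.0]
force: [-5.0, 1.2, 14.2]
gripper_width: 48.9
```

Call:
{"fn": "arm_command", "kwargs": {
  "motion": [0,0,0.0003,0,0,0,0,0,0.0005,0,0,0,0,0,0.0005,0,0,0,0,0,0.0005,0,0,0,0,0,0.0005,0,0,0,0,0,0.0005,0,0,0,0,0,0.0005,0,0,0,0,0,0.0005,0,0,0,0,0,0.0005,0,0,0,0,0,0.0005,0,0,0,0,0,0.0005,0,0,0,0,0,0.0005,0,0,0]
}}

```text
time: 7.2
tcp_pos: [502.2, -213.4, 40.8]
eef_rot: [0.053, 0.999, 0.0, 0.0]
force: [-6.6, 2.1, 20.8]
gripper_width: 49.0
```

```bash
python3 -c "
from h import *
go(501.9,-213.3,40,6.05);print(arm.read_state()['wrist_torque'])
s=arm.capture('side')['color']
g=lambda im:(np.clip(im/160.,0,1)**.6*255).astype(np.uint8)
cv2.imwrite('pics/n7.png',cv2.resize(g(s[265:365,345:465,::-1]),(720,600),interpolation=cv2.INTER_CUBIC))
"
```

```text
t 7.2 [ 502.2 -213.4   40.8] F [-6.59  2.12 20.83] w 49.0
shift m [0.0004 0.     0.0008] rot [ 0.0008  0.0006 -0.0013]
[0.64431089 1.61819059 0.02343929]
```

View pics/n7.png

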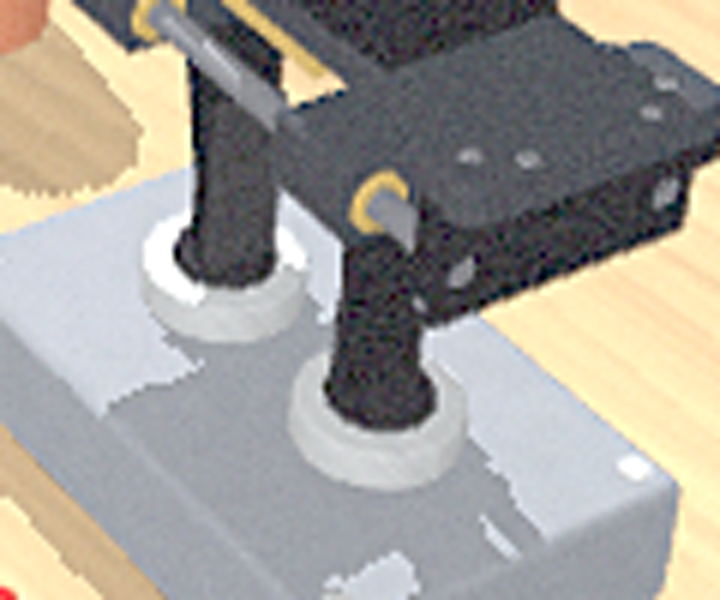

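Both caps look fully down, with the fingers on them. I'll hold for 1.5 s more, then raise.

Call:
{"fn": "arm_command", "kwargs": {
  "motion": [0,0,0,0,0,0,0,0,0,0,0,0,0,0,0,0,0,0,0,0,0,0,0,0,0,0,0,0,0,0,0,0,0,0,0,0,0,0,0,0,0,0,0,0,0,0,0,0,0,0,0,0,0,0,0,0,0,0,0,0,0,0,0,0,0,0,0,0,0,0,0,0]
}}

```text
time: 8.45
tcp_pos: [502.3, -213.4, 40.8]
eef_rot: [0.053, 0.999, 0.0, 0.0]
force: [-6.7, 3.9, 19.5]
gripper_width: 49.0
```

Call:
{"fn": "arm_command", "kwargs": {
  "motion": [0,0,0,0,0,0,0,0,0,0,0,0,0,0,0,0,0,0,0,0,-0.004,0,0,0,0,0,-0.009,0,0,0,0,0,-0.015,0,0,0,0,0,-0.03,0,0,0,0,0,-0.05,0,0,0,0,0,-0.08,0,0,0,0,0,-0.11,0,0,0,0,0,-0.14,0,0,0,0,0,-0.14,0,0,0]
}}

```text
time: 9.65
tcp_pos: [503.9, -214.2, 184.2]
eef_rot: [0.054, 0.999, -0.0, 0.003]
force: [0.9, -0.2, -0.2]
gripper_width: 48.6
```

```bash
python3 -c "
from h import *
go(561,150,180,8.87)"
```

```text
t 9.65 [ 503.9 -214.2  184.2] F [ 0.94 -0.18 -0.17] w 48.6
shift m [-0.0178  0.3683  0.0042] rot [-0.0002  0.0065  0.0476]
```

Call:
{"fn": "arm_command", "kwargs": {
  "motion": [-0.001,0.02,0,0,0,0,-0.003,0.055,0,0,0,0.01,-0.005,0.1,0,0,0,0.02,-0.007,0.145,0,0,0,0.03,-0.009,0.19,0,0,0,0.04,-0.011,0.235,0,0,0,0.047,-0.013,0.28,0,0,0,0.047,-0.015,0.32,0,0,0,0.047,-0.017,0.35,0,0,0,0.047,-0.018,0.368,0,0,0,0.047,-0.018,0.368,0.02,0,0,0.047,-0.018,0.368,0.04,0,0,0.047],
  "jaw": 1,
  "force": 10
}}

```text
time: 10.85
tcp_pos: [559.5, 150.5, 139.4]
eef_rot: [0.077, 0.997, -0.0, 0.0]
force: [0.2, -0.7, -0.7]
gripper_width: 0.8
```

Call:
{"fn": "arm_command", "kwargs": {
  "motion": [0,0,0.03,0,0,0,0,0,0.055,0,0,0,0,0,0.07,0,0,0,0,0,0.07,0,0,0,0,0,0.07,0,0,0]
}}

```text
time: 11.35
tcp_pos: [559.7, 150.4, 70.4]
eef_rot: [0.077, 0.997, 0.0, 0.0]
force: [0.0, 0.0, -0.1]
gripper_width: 0.3
```

```bash
python3 -c "
from h import *
go(561.5,150.5,55,8.87)
s=arm.capture('side')['color'];c=arm.capture('wrist')['color']
g=lambda im:(np.clip(im/130.,0,1)**.6*255).astype(np.uint8)
cv2.imwrite('pics/n8.png',np.hstack([cv2.resize(g(c[...,::-1]),(400,300)),cv2.resize(g(s[160:250,240:360,::-1]),(400,300),interpolation=cv2.INTER_CUBIC)]))
"
```

```text
t 11.35 [559.7 150.4  70.4] F [ 0.03  0.   -0.05] w 0.3
shift m [-0.0018  0.0004  0.0154] rot [0.0002 0.0007 0.0004]
```

View pics/n8.png

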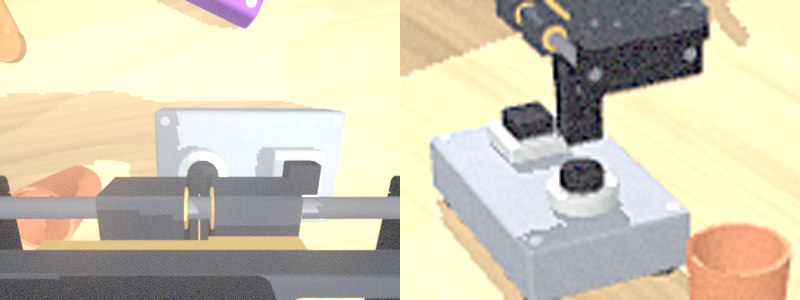

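Call:
{"fn": "arm_command", "kwargs": {
  "motion": [-0.002,0,0.006,0,0,0,-0.002,0,0.012,0,0,0,-0.002,0,0.017,0,0,0,-0.002,0,0.021,0,0,0,-0.002,0,0.021,0,0,0]
}}

```text
time: 11.95
tcp_pos: [560.8, 150.3, 47.9]
eef_rot: [0.077, 0.997, -0.0, -0.0]
force: [-0.8, -0.3, 1.5]
gripper_width: 0.5
```

Call:
{"fn": "arm_command", "kwargs": {
  "motion": [0,0,0.002,0,0,0,0,0,0.004,0,0,0,0,0,0.006,0,0,0,0,0,0.006,0,0,0]
}}

```text
time: 12.35
tcp_pos: [561.1, 150.4, 42.5]
eef_rot: [0.077, 0.997, 0.0, -0.0]
force: [-2.2, 0.2, 2.7]
gripper_width: 0.5
```

Call:
{"fn": "arm_command", "kwargs": {
  "motion": [0,0,0.002,0,0,0,0,0,0.003,0,0,0,0,0,0.003,0,0,0,0,0,0.003,0,0,0]
}}

```text
time: 12.75
tcp_pos: [561.3, 150.4, 40.7]
eef_rot: [0.077, 0.997, 0.0, 0.0]
force: [-6.0, -2.4, 16.4]
gripper_width: 0.8
```

Call:
{"fn": "arm_command", "kwargs": {
  "motion": [0,0,0,0,0,0,0,0,0,0,0,0,0,0,0,0,0,0,0,0,-0.004,0,0,0,0,0,-0.01,0,0,0,0,0,-0.03,0,0,0,0,0,-0.06,0,0,0,0,0,-0.1,0,0,0,0,0,-0.14,0,0,0,0,0,-0.16,0,0,0,0,0,-0.16,0,0,0,0,0,-0.16,0,0,0]
}}

```text
time: 13.95
tcp_pos: [561.0, 150.5, 199.3]
eef_rot: [0.077, 0.997, 0.0, 0.0]
force: [0.0, 0.2, -0.8]
gripper_width: 0.2
```

```bash
python3 -c "
from h import *
print(arm.read_state()['tcp_pos'])
s=arm.capture('side')['color']
cv2.imwrite('pics/n9.png',s[...,::-1])
"
```

```text
[561.03954507 150.49794184 199.32888418]
```

View pics/n9.png

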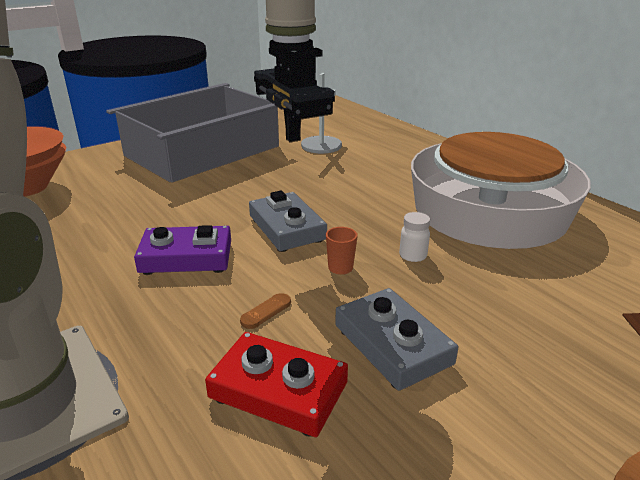

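All the keys are up and everything stands where it was (pixel positions match the first side picture), so I'm handing in.

```bash
python3 -c "
from bench import arm
print(arm.hand_in())"
```

```text
the job is handed in; nothing more can be done
None
```

The wheel was reset and started, and I handed the job in at about 14 s of the 48 s allowed; no verdict was reported.

- **Reset:** I pressed both keys on the grey reset box together, one fingertip on each. They were held at the end stop for about 2.7 s at 14–21 N in total, then let up.
- **Start:** I pressed the round key on the grey start box with the jaws closed. It went to the end stop at 16 N, with the tool at the same height as for the reset keys, and was then released.
- **Last checks:** The final side picture shows all four keys up. Boxes, cup, rib and jar look unmoved, though I only compared them by eye with the first picture. The tool reads no meaningful contact force at 199 mm height.
- **Disagreement:** The fingertips sat about 20 mm higher than the stated TCP. First contact with the 69 mm keys came at a TCP reading of about 48 mm. I therefore set the press depth by force and pictures, not by the TCP height.
- **Side force:** About 6–7 N of sideways force built up during the presses, but I saw no shift of the boxes.

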